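# Release a freshly cut bolt from its cut-off jig and lift it out with spring tongs

### The arm

A 6-joint arm with a two-finger parallel gripper is mounted at the origin on a cart in front of the work surface, level with it; the furniture and walls round the work are solid. World frame = base frame: x ahead of the robot, y to its left, z up, the work surface at z = 0. Lengths are in mm, angles in degrees, forces in N, time in s.
With the tool pointing down it reaches from about 325 to 775 mm from the base axis. Payload 5.5 kg.
Tool frame: the origin (TCP) lies at the very end of the fingers, on their centre line; the grasp point (between the pads) lies 19 mm behind it; z points along the fingers, y is the line along which they close (so a half turn about z gives the same grasp; the last joint's range is limited). The gripper opens to 88 mm and grips with 3 to 60 N. Pads are 20 mm wide; open, the fingers measure 115 mm over their backs; the gripper's body (75 mm by 178 mm) begins 61 mm behind the grasp point.
Start: joints at [69.23, 5.22, 70.514, -0, 104.267, -3.249], TCP at [180.638, 572.177, 222.631] pointing down, gripper open.
Joint ranges: [-164.24, 164.24], [-49.07, 125.15], [9.68, 141.18], [-86.29, 266.29], [3.28, 154.24], [-151.56, 151.56]. Speed limits (degrees/s): [147.25, 147.25, 172.46, 180, 180, 180].

### API

Orientations are given as a 3x3 rotation matrix whose columns are the frame's x, y, z axes.
In Python, from cell import manip, imaging, job gives the robot as it stands. The module is installed in compiled form; this text tells all that it offers. Calls block until the motion is done:
- manip.goto(position, orientation): joint-space move of the TCP to a pose.
- manip.move_l(position, attitude=None, velocity=150, guard=None): straight line of the TCP; attitude=None keeps the orientation; velocity is the mean speed in mm/s. With guard (N) it stops when the force on the tool has changed by that much, and returns True; else False.
- manip.goto_joints(angles): joint-space move.
- manip.open_jaws() and manip.close(force=None): open the fingers fully, or close them until they stop; force is the grip in N (None keeps the last).
- manip.wait(seconds).
- manip.solve_ik(position, orientation): joint angles nearest the present ones, or None.
- manip.observe(): the state.
- imaging.get_image(name): name is "scene" or "top"; returns the picture (420x560x3 uint8, red, green, blue); there is no depth.
- imaging.camera_info(name): a dict with "camera_matrix" (3x3 intrinsics, pixels), "world_from_camera" (4x4, takes a point from camera to world coordinates). Camera axes: x right, y down, z forward; pixel columns grow to the right and rows downward; lengths in mm; the calibration is good to about 2 mm. A picture is of the moment at which its call begins. camera_info takes no time and is no camera call.
A pose or a line that the arm cannot do raises manip.IKError and nothing moves.
- job.job_done(): hands the job in; it is judged then, once.
The state is a dict: "time_s": time; "joint_positions": joint angles; "dq": joint speeds; "tau": joint torques, N m; "ee_pos": TCP position; "eef_rot": TCP orientation; "force": force on the tool from outside, world axes, zero at the start; "torque": the same for the moment, N m; "finger_gap": opening from 0.0 (shut) to 1.0 (fully open); "finger_force": force on a finger pad.
Only numpy, scipy, OpenCV 4.12 (cv2) and the standard library are available. Lean on these libraries where they do the work, as an engineer would, in place of code of your own. Each camera call takes 0.05 s, during which the arm holds its last target. There are 200 camera calls.

### The job

The bolt in the cut-off jig has just been cut to length and its end is sharp, so do not touch it with the fingers. Wind the jig's T-key anticlockwise (it takes several part turns) until the slotted keeper is drawn fully back to its stop; then take the spring tongs from the wooden block, squeeze them shut on the bolt's shank while it stands in its seat, and lift it out of the jig. Finish while holding: keep the tongs squeezed with the bolt in the air, still, at least 10 cm above its seat, the key left wound back and the other things on the table left where they lie.

Things in the scene. Friction and masses are not known exactly. Their poses are not given: they have to be found in the camera images.
- jig: Cut-off jig, fixed to the table: dark steel base plate 88 x 176 x 10 mm (along its x, y, z) with two aluminium blocks, each 56 x 46 mm. Origin at the centre of its underside. The bolt stands at its local (0, +42 mm), in a block 36 mm high with the keeper's guides (screw heads to 40 mm); the T-key at its local (0, -42 mm), on a block 42 mm high (screw heads to 46 mm, collar round the key to 49 mm).
- key (a joint): Turn of the T-key about the upright axis at key_grip, rad; grows anticlockwise seen from above. Starts between 0 and 0.5 (keeper over the bolt head), stop at 3.6 (keeper fully back; it draws the keeper back 4.5 mm per rad towards local -y). Sprung towards 0 but stays where it is left; turning takes up to about 0.12 Nm.
- key_grip (a point): Centre of the T-key's cross bar, on the turning axis, 74 mm above the table. The bar is 50 mm long (along this point's x axis), 11 mm thick (y) and 16 mm high (z 66 to 82 mm); point axes turn with the key. Below it is a slim shank with a 18 mm collar. Fingers opened over 60 mm can be turned round the bar without lifting.
- keeper_nose (a point): Middle between the two prong ends of the keeper, the slotted steel plate 4.3 mm thick that lies over the bolt head (top 35 mm above the table). At key 0 the prongs reach 3.5 mm past the bolt's axis; the bolt is free to rise once they are over 9.5 mm short of it.
- bolt_seat (a point): Bottom of the pocket in the jig in which the bolt head sits, 22 mm above the table.
- cut_bolt: Steel M10 hex bolt cut short, about 40 g, standing head down: head 16 mm across flats, 6.5 mm high, then a 10 mm diameter shank 40 mm long. Origin at the centre of the head's underside, z up along the shank; it stands on bolt_seat. The head sits in an 8 mm deep pocket with 0.7 mm play a side.
- bolt_end (a point): Cut end of the bolt, centre, 46.5 mm above the bolt's origin.
- tool_block: Wooden tool block, fixed, 74 x 84 x 44 mm (x, y, z), origin at the centre of its underside, with an open slot 15 mm (x) by 40 mm (y), 34 mm deep, in which the tongs stand upright.
- tongs: Steel spring tongs, 122 mm tall, 120 g, standing tips down; origin midway between the tips at their lower ends (9 mm above the table as they stand in the block), z up, the two arms at +y and -y and closing along y. The pivot pin is at z 116 mm (top 122 mm, 32 mm long along x). Lift them straight up out of the slot.
- tongs_grip (a point): Where to take the tongs: midway between the two flat grip plates, 88 mm above the tips. Plates 22 mm wide (x), z 71 to 106 mm; 44 to 46 mm apart over their outer faces when open (wider at their lower ends), 40 mm when the tips are closed on a 10 mm shank, 38 mm fully shut. The spring holds them open: pinched with less than 8 N they stay open, over 15 N they shut; 25 to 40 N holds a bolt well.
- tongs_tip (a point): Midway between the jaw tips' inner faces, 8 mm above the tips' lower ends. Tip faces 12 mm wide (x), 16 mm high, 26 mm apart when open; 34 mm over the outside.
- jaw_left: The +y arm of the tongs, with its grip plate and jaw tip; origin on the pivot.
- jaw_right: The -y arm of the tongs, with its grip plate and jaw tip; origin on the pivot.
- bolt_m8_1: Loose bolt lying by, 38 mm long; leave it.
- bolt_m8_2: Loose bolt lying by, 38 mm long; leave it.
- bolt_m8_3: Loose bolt lying by, 38 mm long; leave it.
- duct_corner_3: Flat pressed steel duct corner, L-shaped, 85 x 85 x 8 mm; leave it.
- rivet_tin: Round tin with a red lid, 85 mm across, 54 mm high; leave it.

How it is judged (in metres and radians):
On the way, in this order (a step that is already met when the one before it is completed fails the run):
1. the T-key is wound back so that the keeper is clear of the bolt head, the bolt still in its seat (value of joint key above 3.3 rad and distance between cut_bolt and bolt_seat below 0.006 m), for 0.2 s.
2. the tongs are taken out of the block, held by the fingers (contact force between the fingers and tongs above 1 N and z of tongs in the frame of tool_block above 0.046 m), for 0.2 s.
3. both jaws of the tongs are closed on the bolt while it stands in its seat (contact force between each of jaw_left, jaw_right and cut_bolt above 0.6 N and distance between cut_bolt and bolt_seat below 0.01 m), for 0.1 s.
At the end, for the whole second after the job is handed in: The bolt is at rest in the air at least 95 mm above its seat, pressed by both jaws of the tongs (over 0.6 N each); the fingers squeeze the tongs (over 3 N) and do not touch the bolt; bolt and tongs touch neither jig nor block; the key is still wound back (over 3.1 rad) (z of cut_bolt in the frame of bolt_seat above 0.095 m and contact force between each of jaw_left, jaw_right and cut_bolt above 0.6 N and contact force between the fingers and tongs above 3 N and contact force between each of the fingers, jig and cut_bolt below 0.1 N and contact force between each of jig, tool_block and tongs below 0.1 N and linear speed of cut_bolt below 0.05 m/s and value of joint key above 3.1 rad); the arm keeps its last pose, push and grip.
It fails at once if the fingers or the arm touch the bolt (contact force between any of the fingers, the arm and cut_bolt above 0.3 N).
It fails at once if something else on the table is moved more than 25 mm (distance of any of bolt_m8_1, bolt_m8_2, bolt_m8_3, duct_corner_3, rivet_tin from where it was at the start of the episode above 0.025 m).
It also fails if it takes over 67 s, if anything falls off the work surface, if the arm or the gripper's body presses on something with over 40 N, if the wrist force passes 120 N, or if a joint passes its speed limit or range.

## Working session

There is one attempt and no reset: what is moved stays moved. The work goes in short steps, each a Python script; the robot and the scene stay as the last script left them, time stands still between calls to the robot, and variables do not carry over. Pictures are saved under pics/ and viewed, at most 10 in all, crops included, and the job is handed in when it is done.

```bash
mkdir -p pics
python3 - <<'E'
from cell import manip, imaging, job
import cv2,numpy as np
np.set_printoptions(suppress=True,precision=3)
for n in("scene","top"):
    im=imaging.get_image(n); cv2.imwrite(f"pics/{n}0.png",cv2.cvtColor(im,cv2.COLOR_RGB2BGR))
    c=imaging.camera_info(n); print(n,c["camera_matrix"],c["world_from_camera"])
s=manip.observe();print(s["time_s"],s["eef_rot"],s["finger_gap"])
E
```

```text
scene [[532.429   0.    288.676]
 [  0.    532.429 210.99 ]
 [  0.      0.      1.   ]] [[ -0.882  -0.302   0.361 267.793]
 [ -0.471   0.557  -0.684 555.052]
 [  0.005  -0.773  -0.634 680.583]
 [  0.      0.      0.      1.   ]]
top [[431.413   0.    279.18 ]
 [  0.    431.413 207.506]
 [  0.      0.      1.   ]] [[ -0.015  -0.999   0.051 541.634]
 [ -1.      0.014  -0.024 -49.373]
 [  0.023  -0.051  -0.998 930.595]
 [  0.      0.      0.      1.   ]]
0.1 [[-0.954  0.301 -0.001]
 [ 0.301  0.954 -0.002]
 [ 0.    -0.002 -1.   ]] 1.0015568013011453
```

View pics/scene0.png

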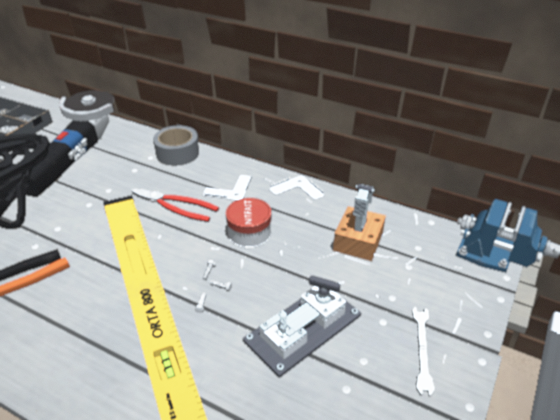

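View pics/top0.png

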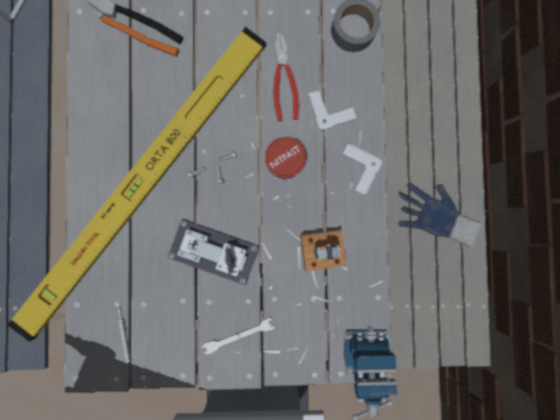

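The overview shows the jig at about (213,250) in the top picture, with the key at its right end. The block with the tongs is at (324,250) and the tin at (286,157). I'll enlarge both for precise readings.

Run:
```python
import cv2,numpy as np
a=cv2.imread("pics/top0.png");b=cv2.imread("pics/scene0.png")
cv2.imwrite("pics/c1.png",cv2.resize(a[205:295,160:270],None,fx=6,fy=6,interpolation=cv2.INTER_CUBIC)[:540])
x=cv2.resize(a[220:280,290:360],None,fx=5.6,fy=5.6,interpolation=cv2.INTER_CUBIC)
y=cv2.resize(b[175:270,325:395],None,fx=5.6,fy=5.6,interpolation=cv2.INTER_CUBIC)
o=np.zeros((540,790,3),np.uint8);o[:x.shape[0],:x.shape[1]]=x;o[:y.shape[0],395:395+y.shape[1]]=y[:540]
cv2.imwrite("pics/c2.png",o)
cv2.imwrite("pics/c3.png",cv2.resize(b[265:375,240:365],None,fx=5.4,fy=5.4,interpolation=cv2.INTER_CUBIC))
```

```text
(no output)
```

View pics/c1.png

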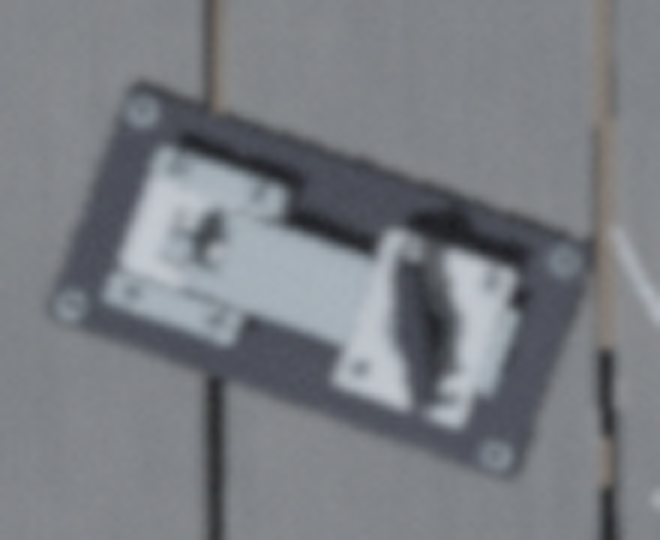

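View pics/c2.png

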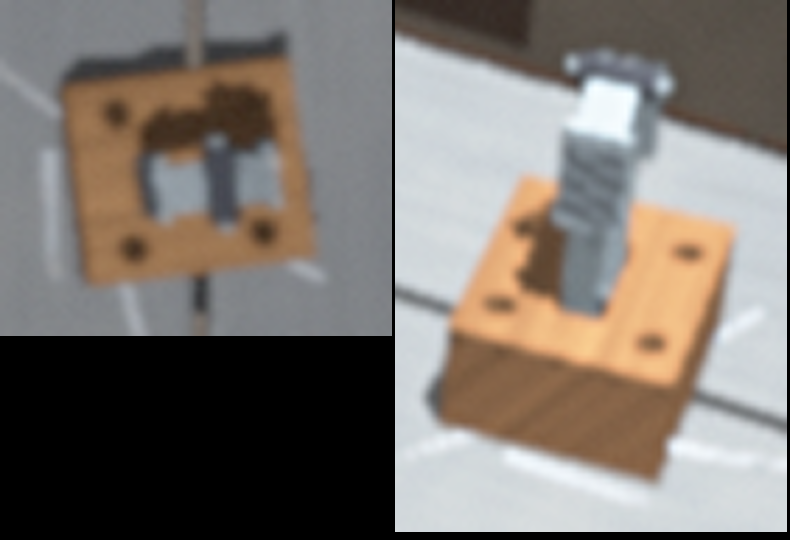

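View pics/c3.png

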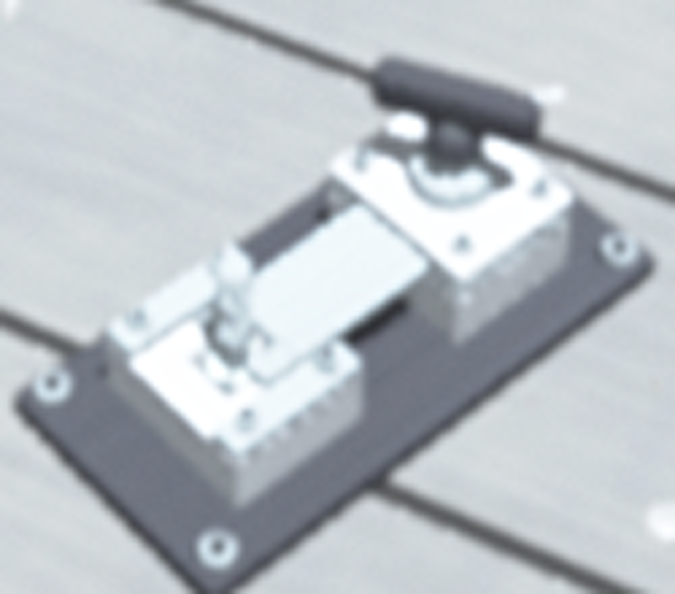

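```bash
cat > h.py <<'E'
import numpy as np,cv2
from scipy.optimize import least_squares
from cell import manip, imaging, job
np.set_printoptions(suppress=True,precision=2)
C={n:imaging.camera_info(n) for n in("scene","top")}
def proj(n,P):
    M=np.linalg.inv(C[n]["world_from_camera"]);p=np.atleast_2d(P)@M[:3,:3].T+M[:3,3]
    q=p@C[n]["camera_matrix"].T;return q[:,:2]/q[:,2:]
def onz(n,uv,z):
    W=C[n]["world_from_camera"];d=W[:3,:3]@np.linalg.solve(C[n]["camera_matrix"],[*uv,1]);o=W[:3,3]
    return o+d*(z-o[2])/d[2]
def rz(a): c,s=np.cos(a),np.sin(a);return np.array([[c,-s,0],[s,c,0],[0,0,1]])
def down(a): # tool down; tool y axis at world angle a (rad)
    y=np.array([np.cos(a),np.sin(a),0]);z=np.array([0,0,-1.]);return np.stack([np.cross(y,z),y,z],1)
def fit(obs,x0):
    def r(v): return np.concatenate([(proj(n,rz(v[2])@L+[v[0],v[1],0])[0]-uv) for n,L,uv in obs])
    s=least_squares(lambda v:r([v[0],v[1],v[2]/100]),[x0[0],x0[1],x0[2]*100],loss="soft_l1");v=s.x/[1,1,100]
    return v,r(v).reshape(-1,2)
E
python3 - <<'E'
from h import *
c1=lambda x,y:np.array([160+x/6,205+y/6]); c2=lambda x,y:np.array([290+x/5.6,220+y/5.6])
c2b=lambda x,y:np.array([325+(x-395)/5.6,175+y/5.6]); c3=lambda x,y:np.array([240+x/5.4,265+y/5.4])
p=lambda *a:[np.array(i,float) for i in [a]][0]
# jig: +y image-left; world +x image-up; jig +x = world approx up
jo=[("top",p(44,88,10),c1(140,82)),("top",p(44,-88,10),c1(592,243)),("top",p(-44,-88,10),c1(517,478)),("top",p(-44,88,10),c1(50,310)),
 ("scene",p(44,88,10),c3(15,403)) ,("scene",p(-44,-88,10),c3(655,263))]
for alt in (0,1):
    o=jo[:4]+([("scene",p(44,88,10),c3(15,403)),("scene",p(-44,-88,10),c3(655,263))] if alt==0 else [])
    v,r=fit(o,[480,60,-.3]);print("jig",v,np.degrees(v[2]));print(r.round(1).tolist())
R=rz(v[2]);t=p(v[0],v[1],0)
K=R@p(0,-42,82)+t;B=R@p(0,42,68.5)+t
print("key",K,[(proj("top",K)-[160,205])*6,(proj("scene",K)-[240,265])*5.4]);print("bolt end",B,(proj("top",B)-[160,205])*6,(proj("scene",B)-[240,265])*5.4)
for a in(377,80),(540,118): print("bar end",onz("scene",c3(*a),78))
for a in(410,255),(430,390),(405,330): print("bar end top",onz("top",c1(*a),80))
bo=[("top",p(37,42,44),c2(65,83)),("top",p(37,-42,44),c2(288,57)),("top",p(-37,-42,44),c2(318,256)),("top",p(-37,42,44),c2(88,285)),]
bs=[("scene",p(-37,42,44),c2b(450,328)),("scene",p(37,42,44),c2b(525,178))]
v,r=fit(bo,[480,-140,0]);print("block",v,np.degrees(v[2]));print(r.round(1).tolist())
print("block corners in scene crop",[((proj("scene",rz(v[2])@p(*L)+[v[0],v[1],0])-[325,175])*5.6+[395,0]).round()[0].tolist() for L in[(37,42,44),(37,-42,44),(-37,-42,44),(-37,42,44)]])
for a in(215,140),(230,225),(222,182): print("pin top",onz("top",c2(*a),129))
for a in(575,58),(668,82): print("pin sc",onz("scene",c2b(*a),126))
E
```

```text
jig [496.65  69.75  -0.35] -19.98813143567792
[[-2.1, -0.2], [0.8, 0.1], [-0.4, 0.4], [-1.3, 1.2], [-0.7, -1.9], [0.5, -1.9]]
jig [497.53  67.81  -0.36] -20.515435487806005
[[-0.9, -0.9], [1.8, 0.1], [0.2, 0.3], [-0.4, 0.3]]
key [482.81  28.47  82.  ] [array([[419.38, 332.11]]), array([[457.04,  75.74]])]
bolt end [512.25 107.14  68.5 ] [[183.7  243.74]] [[233.87 258.77]]
bar end [503.67  37.33  78.  ]
bar end [456.76  28.57  78.  ]
bar end top [507.79  31.47  80.  ]
bar end top [463.84  25.38  80.  ]
bar end top [483.43  33.32  80.  ]
block [ 497.33 -160.74    0.11] 6.1290395754221585
[[-0.2, 0.1], [0.4, -0.2], [-0.3, 0.1], [0.2, 0.0]]
block corners in scene crop [[445.0, 325.0], [522.0, 173.0], [735.0, 226.0], [669.0, 385.0]]
pin top [ 511.36 -158.62  129.  ]
pin top [ 483.23 -163.01  129.  ]
pin top [ 497.45 -160.66  129.  ]
pin sc [ 511.92 -162.42  126.  ]
pin sc [ 481.88 -164.59  126.  ]
```

The jig, key, block and tongs poses agree between the two views. The key sits at about (483,29) with its bar at about 9.5°, the bolt at (512,107), and the tongs at (497,-161) with yaw 6°. Next I'll approach the key, using the tool yaw that allows one long anticlockwise sweep.

Run:
```python
from h import *
a=np.radians(9.5-90)
manip.goto([482.8,29,200],down(a))
print(manip.move_l([482.8,29,56],velocity=120,guard=8))
s=manip.observe();f0=s["force"];print(s["time_s"],s["joint_positions"],s["force"],s["torque"])
manip.close(20)
s=manip.observe();print(s["time_s"],s["finger_gap"]*88,s["finger_force"],s["force"],s["torque"],s["ee_pos"])
cv2.imwrite("pics/grip.png",cv2.resize(cv2.cvtColor(imaging.get_image("scene")[190:380,200:400],cv2.COLOR_RGB2BGR),None,fx=3,fy=3))
```

```text
False
3.675 [ -0.59 -11.18 103.19  -0.    87.9   79.91] [ 0.06  0.73 -0.2 ] [-0.01  0.14  0.04]
4.8333 11.136917539164198 19.994534435682 [-2.35  8.03  1.03] [ 1.24  0.48 -0.03] [482.25  31.21  55.96]
```

View pics/grip.png

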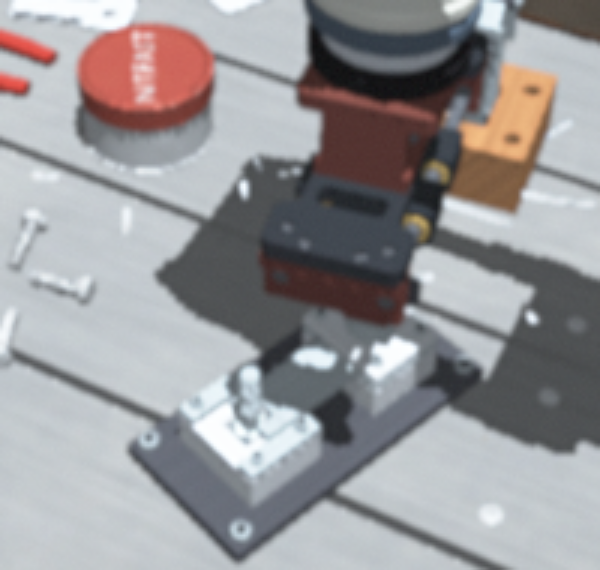

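Run:
```python
from h import *
s=manip.observe();p=np.array(s["ee_pos"])
manip.move_l(p,velocity=20)
q0=np.array(manip.observe()["joint_positions"])
for d in (20,40,60,80):
    q=q0.copy();q[5]-=d;manip.goto_joints(q)
    s=manip.observe();R=np.array(s["eef_rot"]);print(d,s["time_s"],np.degrees(np.arctan2(R[1,1],R[0,1])),s["ee_pos"],s["force"],s["torque"],s["finger_gap"]*88)
```

```text
20 5.575 -60.69457093869002 [482.2   31.34  55.95] [-0.39  1.02  1.08] [0.23 0.23 0.04] 10.850063070023934
40 6.0 -40.79565977902948 [482.19  31.36  55.97] [-1.2   1.43  0.65] [0.21 0.24 0.03] 10.678447824772949
60 6.425 -20.832570092482417 [482.17  31.35  55.97] [-1.38  1.59  1.25] [0.28 0.33 0.09] 11.41818183342989
80 6.85 -0.8457540564823183 [482.15  31.38  55.98] [-1.13  1.16  1.05] [0.29 0.36 0.05] 10.778911981329022
```

Run:
```python
from h import *
q0=np.array(manip.observe()["joint_positions"])
for d in list(range(20,81,20))+list(range(85,145,5)):
    q=q0.copy();q[5]-=d;manip.goto_joints(q)
    s=manip.observe();R=np.array(s["eef_rot"]);print(d,s["time_s"],np.degrees(np.arctan2(R[1,1],R[0,1])),s["ee_pos"],s["force"],s["torque"],s["finger_gap"]*88)
    if abs(s["torque"][2])>0.2 or s["finger_gap"]*88>12.5 : break
```

```text
20 7.275 18.796790862352953 [482.08  31.35  55.95] [-2.56  2.35  1.35] [0.22 0.38 0.05] 10.774237219577884
40 7.7 38.7917704587187 [482.05  31.35  55.95] [-2.19  2.44  1.75] [0.18 0.37 0.03] 10.793984878039463
60 8.125 58.78864680793561 [482.02  31.33  55.93] [-1.67  2.24  2.33] [0.18 0.46 0.  ] 10.755698412495462
80 8.55 78.78675009985906 [482.01  31.27  55.96] [-3.62  0.41  1.97] [ 0.1   0.55 -0.04] 10.994325741636345
85 8.8 83.83716438948672 [482.01  31.28  55.93] [-3.86  0.96  1.27] [ 0.06  0.59 -0.  ] 10.81136649660506
90 9.05 88.8521118299656 [481.99  31.26  55.92] [-4.37 -0.41  1.75] [0.01 0.62 0.07] 10.99093177743979
95 9.3 93.86201289115238 [482.04  31.27  55.95] [-4.32 -0.09  2.93] [0.02 0.65 0.02] 10.974922131933319
100 9.55 98.83277754669439 [482.19  31.3   55.9 ] [-3.23 -0.24  1.9 ] [ 0.06  0.49 -0.41] 11.349298140065603
```

The key reached its stop: the torque jumped after about 178° of turning. Now I'll release it, take the tongs and lift them straight up with a light pinch.

Run:
```python
from h import *
manip.open_jaws();manip.move_l([482,31.3,200],velocity=250)
A=down(np.radians(96.1))
manip.goto([497.3,-161,200],A)
print(manip.move_l([497.3,-161,78],velocity=120,guard=6))
s=manip.observe();print(s["time_s"],s["ee_pos"],s["force"])
cv2.imwrite("pics/tongs.png",np.hstack([cv2.resize(cv2.cvtColor(imaging.get_image("scene")[y:y+150,x:x+110],cv2.COLOR_RGB2BGR),None,fx=3.5,fy=3.5) for x,y in((310,130),(265,250))]))
manip.close(6)
s=manip.observe();print(s["time_s"],s["finger_gap"]*88,s["finger_force"],s["ee_pos"],s["force"])
```

```text
False
13.4667 [ 497.86 -161.17   79.09] [0.16 0.16 0.34]
14.3 45.536533578632884 5.999523730010878 [ 497.28 -161.01   77.93] [-1.17 -0.44  0.53]
```

View pics/tongs.png

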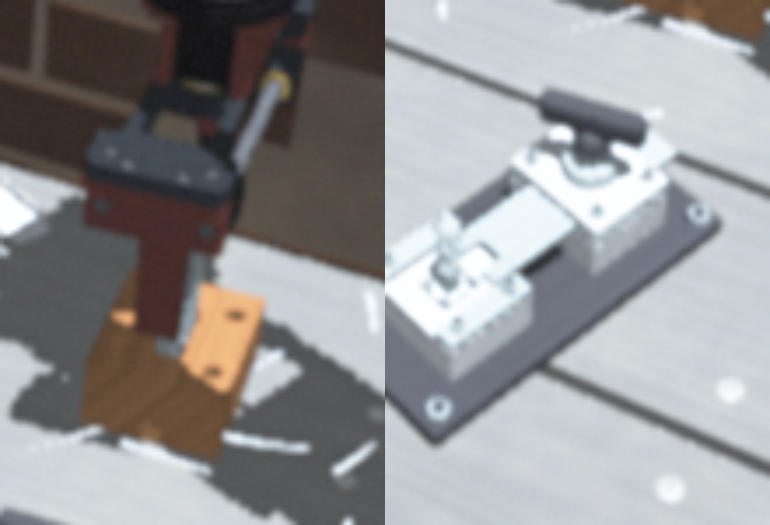

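The keeper is drawn back behind the bolt (slot at about (485,255) in the right half), and the tongs are pinched at 45.5 mm, so still open. Next I'll lift them and carry them above the bolt.

Run:
```python
from h import *
A=down(np.radians(96.1))
manip.move_l([497.3,-161,200],velocity=80)
s=manip.observe();print(s["time_s"],s["finger_gap"]*88,s["finger_force"],s["force"])
manip.move_l([511.2,110,200],A,velocity=150)
manip.move_l([511.2,110,150],velocity=100)
manip.wait(.3)
s=manip.observe();print(s["time_s"],s["finger_gap"]*88,s["finger_force"],s["force"],s["ee_pos"])
cv2.imwrite("pics/above.png",cv2.resize(cv2.cvtColor(imaging.get_image("scene")[190:375,220:370],cv2.COLOR_RGB2BGR),None,fx=3.2,fy=3.2,interpolation=cv2.INTER_CUBIC))
print("tip centre low px in crop",(proj("scene",[511.2,110,81])-[220,190])*3.2)
```

```text
15.975 46.08534524622519 5.999307856435223 [-0.6   0.73 -0.97]
18.8833 45.68879967225654 5.999343617673674 [-0.21  0.27 -0.88] [511.48 110.05 150.68]
tip centre low px in crop [[201.57 380.56]]
```

View pics/above.png

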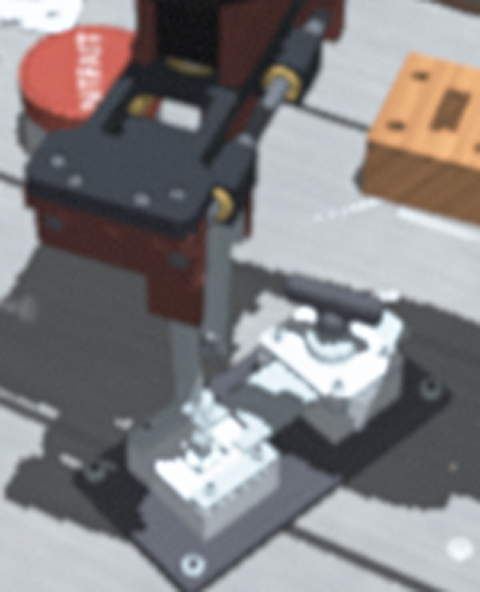

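The tongs hang open just above the bolt. Its end is at about (205,393), between the tips and within about 3 mm of the prediction. I'll nudge slightly, descend with a guard and squeeze.

Run:
```python
from h import *
manip.move_l([512,109.4,150],velocity=50)
print(manip.move_l([512,109.4,114],velocity=50,guard=6))
s=manip.observe();print(s["time_s"],s["finger_gap"]*88,s["force"],s["ee_pos"])
cv2.imwrite("pics/down.png",cv2.resize(cv2.cvtColor(imaging.get_image("scene")[230:375,240:370],cv2.COLOR_RGB2BGR),None,fx=4,fy=4,interpolation=cv2.INTER_CUBIC))
```

```text
False
20.05 45.51242801617052 [ 0.02  0.86 -1.48] [512.17 109.46 114.32]
```

View pics/down.png

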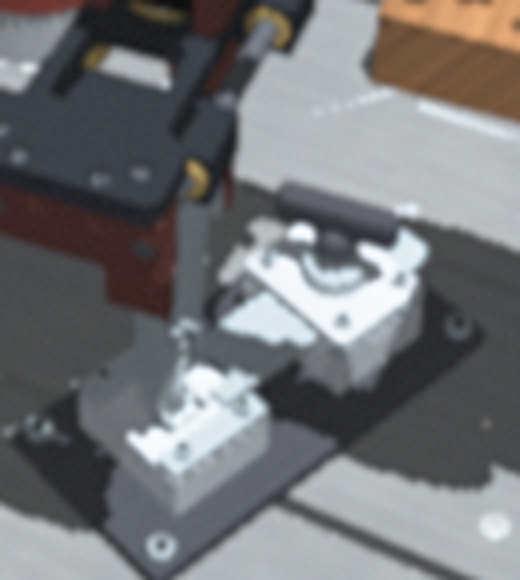

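The tips straddle the shank (bolt end at about (183,330)) and nothing touched on the way down. Squeezing now.

Run:
```python
from h import *
manip.close(32);manip.wait(.4)
s=manip.observe();print(s["time_s"],s["finger_gap"]*88,s["finger_force"],s["force"],s["torque"],s["ee_pos"])
```

```text
20.7167 39.691234373650914 31.995229125022888 [0.14 0.44 1.66] [ 0.06 -0.05  0.05] [512.23 109.46 114.47]
```

A gap of 39.7 mm means the tongs are closed on the 10 mm shank. I'll lift 130 mm and check.

Run:
```python
from h import *
print(manip.move_l([512.2,109.4,150],velocity=40,guard=20))
manip.move_l([512.2,109.4,245],velocity=80);manip.wait(.8)
s=manip.observe();print(s["time_s"],s["finger_gap"]*88,s["finger_force"],s["force"],s["ee_pos"])
cv2.imwrite("pics/up.png",cv2.resize(cv2.cvtColor(imaging.get_image("scene")[150:375,210:370],cv2.COLOR_RGB2BGR),None,fx=2.6,fy=2.6,interpolation=cv2.INTER_CUBIC))
```

```text
False
23.9083 40.018550672979096 31.994587182998657 [-0.27 -0.05 -1.31] [512.21 109.38 245.01]
```

View pics/up.png

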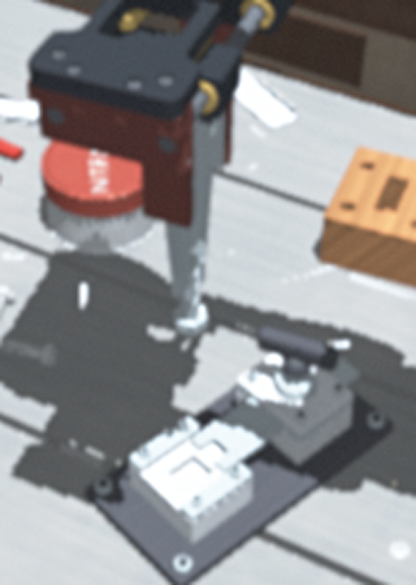

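The bolt hangs head down in the tongs at about (188,320), 131 mm above its seat. The seat at about (185,470) is empty and the key is still wound back. Handing in.

```bash
python3 -c "
from cell import job
print(job.job_done())"
```

```text
the job is handed in; nothing more can be done
None
```

I wound the key back to its stop, lifted the bolt out with the tongs and handed the job in at about 24 s, with the bolt held still about 130 mm above its seat; no verdict came back.

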